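# Reset the tripped vacuum interlock with the two-button reset box

### The arm

A 6-joint arm with a two-finger parallel gripper is mounted at the origin on a cart in front of the work surface, level with it; the furniture and walls round the work are solid. World frame = base frame: x ahead of the robot, y to its left, z up, the work surface at z = 0. Lengths are in m, angles in rad, forces in N, time in s.
With the tool pointing down it reaches from about 0.4 to 0.825 m from the base axis. Payload 7 kg.
Tool frame: the origin (TCP) lies at the very end of the fingers, on their centre line; the grasp point (between the pads) lies arm.hold_point_z behind it (arm.hold_point_z is the distance from the TCP to the grasp point, in m); z points along the fingers, y is the line along which they close (so a half turn about z gives the same grasp; the last joint's range is limited). The gripper opens to 88 mm and grips with 3 to 60 N. Pads are 19 mm wide; open, the fingers measure 130 mm over their backs; the gripper's body (78 mm by 193 mm) begins 47 mm behind the grasp point.
Start: joints at [1.506, 0.359, 0.012, 0, -1.224, -0.288], TCP at [0.233, 0.633, 0.227] pointing down, gripper open.
Joint ranges: [-3.07, 3.07], [-1.43, 2.12], [-1.02, 1.25], [-3.03, 1.67], [-3.05, -0], [-3.03, 3.03]. Speed limits (rad/s): [2.39, 2.39, 3.01, 3.14, 3.14, 3.14].

### API

Orientations are given as [roll, pitch, yaw] about the fixed x, y, z axes, in that order (R = Rz(yaw) Ry(pitch) Rx(roll)).
In Python, from station import arm gives the robot as it stands.
- The arm moves only by the tool tcp_steps, called in YAML: its name, and indented under it one key for each argument. Schema: {"type":"object","properties":{"moves":{"type":"array","items":{"type":"array","items":{"type":"array","items":{"type":"number"},"minItems":5,"maxItems":5},"minItems":1,"maxItems":20},"minItems":1,"maxItems":1},"grip_n":{"type":"number"},"only":{"type":"string"},"quiet":{"type":"boolean"},"lines":{"type":"string"}},"required":["moves"],"additionalProperties":false}. moves is a list that holds a single list of rows (three levels of brackets), with 1 to 20 rows, each of 5 numbers: the finger opening in m, then dx, dy, dz in shares of 1 m (1.0 is 1 m), then a turn about the tool's z in normalised numbers (1 is 45 degrees); each row is the pose to reach, as a shift and turn from the pose commanded when the call began, along the tool's axes at that moment; what a row does not reach only later rows make up. A row lasts 1/12 s, in which the tool goes at most 0.0417 m and 0.125 rad, less where a joint would pass 70% of its speed; a pose out of reach is approached as far as the arm can. The fingers move at their own pace and stop on an object; grip_n is the grip in N (left out, the last holds). Time passes only in rows, so rows that do not move let the fingers close. The tool returns the time, the measured TCP pose, the force, the opening and the grip force at its end. only (a regular expression) keeps the lines of the reply that match it, lines (a string "A,B") keeps lines A to B, and quiet returns only ok. A shift or turn number past 1, either way, is cut back to 1. Input that does not fit is refused with a message, and nothing moves.
- arm.get_state(): the state, without advancing time (a new reading comes with each control period).
- arm.grab_frame(name): name is "scene" or "top" or "wrist"; returns the picture (420x560x3 uint8, red, green, blue); there is no depth.
- arm.camera_params(name): a dict with "fx", "fy", "cx", "cy" (pixels), "D" ([k1, k2, p1, p2, k3] as OpenCV has them; the pictures are not rectified), "T" (4x4, takes a point from camera to world coordinates); the wrist camera has in their place "hand_eye" (4x4, takes a point from camera to tool coordinates, whose origin is the TCP and whose axes are the flange's). Camera axes: x right, y down, z forward; pixel columns grow to the right and rows downward; lengths in m; the calibration is good to about 2 mm. A picture is of the moment at which its call begins: read the wrist's pose just before it. camera_params takes no time and is no camera call.
- arm.job_done(): hands the job in; it is judged then, once.
The state is a dict: "t": time; "q": joint angles; "qd": joint speeds; "joint_efforts": joint torques, N m; "eef_pos": TCP position; "ee_rot": TCP orientation; "force": force on the tool from outside, world axes, zero at the start; "moment": the same for the moment, N m; "width": finger opening in m; "gripper_force": force on a finger pad.
Only numpy, scipy, OpenCV 4.12 (cv2) and the standard library are available. Lean on these libraries where they do the work, as an engineer would, in place of code of your own. Each camera call takes 0.05 s, during which the arm holds its last target. There are 200 camera calls.

### The job

The vacuum line has tripped: reset it at the grey two-button box, pushing and pressing with the fingertips only. Push the clear guard all the way back by its yellow lip so that both green buttons are uncovered, then press the two green buttons together, one fingertip on each, hold them fully down for three seconds so that both orange flags stay raised, then let both spring back and move clear. Leave the guard open, do not press the red stop button, do not lift or shift the box, and leave the bottles and the tape roll standing where they are.

Things in the scene. Friction and masses are not known exactly. Their poses are not given: they have to be found in the camera images.
- reset_box: grey reset box with aluminium deck, 140 (x) x 190 (y) x 45 mm high, about 1.8 kg, standing loose on rubber feet. Origin: centre of its underside. Box axes: z up, -x its front (roughly towards the robot), +x its back, +y its left; it is turned up to 0.45 rad either way. The other parts are given in this frame; the deck is at z = 45 mm.
- left_button_top (a point): centre of the top of the left green round push button (24 mm diameter), in the box frame at x = -20, y = +30 mm, z = 69 mm when up. It moves down with the button. Its black collar, 40 mm diameter, ends at z = 57 mm.
- right_button_top (a point): centre of the top of the right green round push button (24 mm diameter), at x = -20, y = -30 mm, z = 69 mm when up; the two green buttons are 60 mm apart centre to centre, along the box's y.
- left_button (a joint): travel of the left green button: 0 = up, 0.008 m = fully down; sprung, about 5 N to push fully down, springs back when let go
- right_button (a joint): travel of the right green button, the same
- stop_button (a joint): travel of the red stop button (16 mm diameter, at x = 35, y = -74.5 mm, top at z = 66 mm, at the back right): 0 = up, 0.005 m = fully down; must not be pressed
- guard (a joint): travel of the sliding guard: 0 = shut (over both green buttons), 0.050 m = fully back towards the box's +x. Slides with about 1 N of friction and stays where it is left. It may start up to 0.012 m open, still covering the buttons.
- guard_push (a point): centre of the front (-x) face of the guard's upright yellow lip, to be pushed towards the box's +x; at x = -45, y = 0, z = 87 mm with the guard shut, +5 mm fully back. The lip is 112 mm wide (y), from z = 75 to 95 mm, with a ramp behind it. Under it a clear plate (z = 75 to 78 mm, 50 deep, 112 wide) covers the buttons, on cheeks at y = +-54 mm.
- left_flag_top (a point): top of the small orange left flag on the deck (x = -20, y = +73 mm): z = 56 mm at rest, close over its 51 mm high black bezel (30 x 20 mm); rises as far as the left green button is pressed, 8 mm when that is fully down
- right_flag_top (a point): top of the small orange right flag on the deck (x = -20, y = -73 mm): z = 56 mm at rest, close over its 51 mm high black bezel (30 x 20 mm); rises as far as the right green button is pressed, 8 mm when that is fully down
- yellow_dropper: dropper bottle with yellow cap, 25 mm diameter, 67 mm high, standing beside the box; origin at the centre of its underside; leave it alone
- blue_dropper: dropper bottle with blue cap, 25 mm diameter, 67 mm high, standing beside the box; origin at the centre of its underside; leave it alone
- tape: green roll of tape lying flat beside the box, 69 mm diameter, 18 mm high; origin at the centre of its underside; leave it alone
- amber: amber reagent bottle with red cap, 49 mm diameter, 132 mm high, standing behind the box; origin at the centre of its underside; leave it alone

How it is judged:
By the outcome, as a careful person would: the job done as asked, in the order asked, and still so for the second after the job is handed in, with the robot touching nothing.
It also fails if it takes over 53 s, if anything falls off the work surface, if the arm or the gripper's body presses on something with over 40 N, if the wrist force passes 120 N, or if a joint passes its speed limit or range.

## Working session

There is one attempt and no reset: what is moved stays moved. The work goes in short steps, Python scripts to look and compute and a tool call to move; the robot and the scene stay as the last step left them, time stands still between calls to the robot, and variables do not carry over. Pictures are saved under pics/ and viewed, at most 10 in all, crops included, and the job is handed in when it is done.

```bash
ls; mkdir -p pics; python3 - <<'E'
from station import arm
import cv2
s=arm.get_state(); print(s['t'],s['eef_pos'],s['ee_rot'],s['width'],s['force'],arm.hold_point_z)
for n in('top','scene'):
    p=arm.camera_params(n); print(n,p)
    cv2.imwrite(f'pics/{n}0.png',arm.grab_frame(n)[:,:,::-1])
print(arm.camera_params('wrist'))
E
```

```text
pics
station.py
0.0 [0.23307247 0.632965   0.22561498] [ 3.13993541e+00 -1.16206349e-04 -3.52918449e-01] 0.08777075412525029 [0.04002176 0.42339557 1.25663414] 0.0188
top {'fx': 489.3621179878556, 'fy': 489.3621179878556, 'cx': 285.21168593913893, 'cy': 207.3894836517034, 'D': array([0.00679155, 0.        , 0.        , 0.        , 0.        ]), 'T': array([[-0.02371313, -0.98152954,  0.18983531,  0.38030901],
       [-0.9996332 ,  0.02079482, -0.01735035, -0.03546098],
       [ 0.01308229, -0.19017711, -0.98166263,  0.92230661],
       [ 0.        ,  0.        ,  0.        ,  1.        ]])}
scene {'fx': 507.8523410517529, 'fy': 507.8523410517529, 'cx': 279.9608980571258, 'cy': 210.90047844201237, 'D': array([-0.18685875,  0.        ,  0.        ,  0.        ,  0.        ]), 'T': array([[-0.80481192, -0.28665099,  0.51972011,  0.0946087 ],
       [-0.59338334,  0.40805597, -0.69382025,  0.55780406],
       [-0.01319063, -0.86678806, -0.49850223,  0.52905803],
       [ 0.        ,  0.        ,  0.        ,  1.        ]])}
{'fx': 291.7941407508964, 'fy': 291.7941407508964, 'cx': 281.0357112766393, 'cy': 212.23311747928975, 'D': array([-0.03685363,  0.        ,  0.        ,  0.        ,  0.        ]), 'hand_eye': array([[ 1.22709571e-04, -9.68509563e-01, -2.48976327e-01,
         6.62118862e-02],
       [ 9.99999907e-01,  2.21990560e-04, -3.70679501e-04,
         1.41953059e-03],
       [ 4.14277035e-04, -2.48976258e-01,  9.68509500e-01,
        -1.56425417e-01],
       [ 0.00000000e+00,  0.00000000e+00,  0.00000000e+00,
         1.00000000e+00]])}
```

View pics/top0.png

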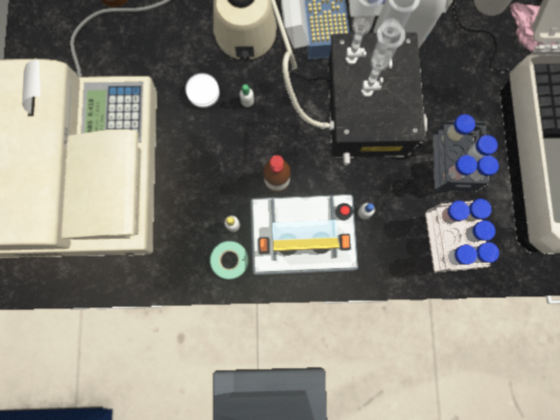

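View pics/scene0.png

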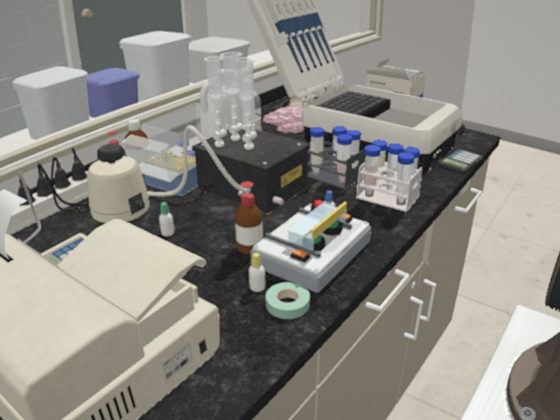

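The top view shows the box centred near (304,234), with flags at (264,245) and (345,242), the red stop at (345,211), and the yellow lip along row ~242. The droppers stand at (232,222) and (367,210), the tape at (229,260), and amber at (277,172). The scene view agrees. Next I'll fit the box pose from colour centroids in both cameras.

```bash
cat > fit.py <<'E'
import cv2,numpy as np
from scipy.optimize import least_squares
from station import arm
def proj(p,X):
    Ti=np.linalg.inv(p['T']); K=np.array([[p['fx'],0,p['cx']],[0,p['fy'],p['cy']],[0,0,1]])
    return cv2.projectPoints(np.asarray(X,float),cv2.Rodrigues(Ti[:3,:3])[0],Ti[:3,3],K,p['D'])[0][:,0]
def ray(p,uv,z):
    K=np.array([[p['fx'],0,p['cx']],[0,p['fy'],p['cy']],[0,0,1]])
    d=cv2.undistortPoints(np.array([[uv]],float),K,p['D'])[0,0]
    d=p['T'][:3,:3]@[d[0],d[1],1];o=p['T'][:3,3];return o+d*(z-o[2])/d[2]
def blobs(img,lo,hi,roi,amin=8):
    h=cv2.cvtColor(img,cv2.COLOR_RGB2HSV);m=cv2.inRange(h,lo,hi)
    r=np.zeros_like(m);x0,y0,x1,y1=roi;r[y0:y1,x0:x1]=m[y0:y1,x0:x1]
    n,l,s,c=cv2.connectedComponentsWithStats(r)
    return [(tuple(np.round(c[i],1)),int(s[i,4]),tuple(int(v) for v in s[i,:4])) for i in range(1,n) if s[i,4]>=amin]
def box2w(b,P):
    P=np.asarray(P,float)/1000;c,s=np.cos(b[2]),np.sin(b[2])
    return np.c_[b[0]+c*P[:,0]-s*P[:,1],b[1]+s*P[:,0]+c*P[:,1],P[:,2]]
E
python3 - <<'E'
from fit import *
im=cv2.imread('pics/top0.png')[:,:,::-1].copy(); sc=cv2.imread('pics/scene0.png')[:,:,::-1].copy()
for n,i,roi in(('top',im,(200,150,400,285)),('scene',sc,(230,180,390,330))):
    print(n,'orange',blobs(i,(5,150,120),(17,255,255),roi))
    print('yellow',blobs(i,(19,120,100),(32,255,255),roi))
    print('red',blobs(i,(0,150,90),(4,255,255),roi),blobs(i,(172,150,90),(180,255,255),roi))
a=cv2.resize(im[185:285,205:385],None,fx=4.4,fy=4.4,interpolation=cv2.INTER_CUBIC)
b=cv2.resize(sc[180:290,240:385],None,fx=4,fy=4)
cv2.imwrite('pics/crop1.png',a[:,:,::-1]);
E
```

```text
top orange [((np.float64(283.4), np.float64(165.5)), 14, (283, 162, 2, 8)), ((np.float64(345.0), np.float64(241.2)), 80, (342, 236, 7, 12)), ((np.float64(262.7), np.float64(244.0)), 56, (260, 239, 6, 11))]
yellow [((np.float64(229.9), np.float64(220.7)), 27, (227, 218, 6, 6)), ((np.float64(305.7), np.float64(244.1)), 605, (274, 239, 65, 12))]
red [((np.float64(276.9), np.float64(163.3)), 157, (270, 156, 14, 16)), ((np.float64(344.6), np.float64(209.8)), 59, (341, 206, 8, 9))] []
scene orange [((np.float64(348.1), np.float64(215.8)), 15, (347, 214, 4, 5)), ((np.float64(299.8), np.float64(253.1)), 67, (293, 249, 14, 9))]
yellow [((np.float64(285.2), np.float64(181.8)), 43, (281, 180, 12, 7)), ((np.float64(329.2), np.float64(219.2)), 325, (311, 201, 36, 38)), ((np.float64(256.4), np.float64(261.5)), 33, (253, 257, 7, 9))]
red [((np.float64(247.2), np.float64(202.5)), 54, (241, 198, 13, 9)), ((np.float64(317.2), np.float64(202.2)), 42, (314, 199, 9, 8))] []
```

View pics/crop1.png

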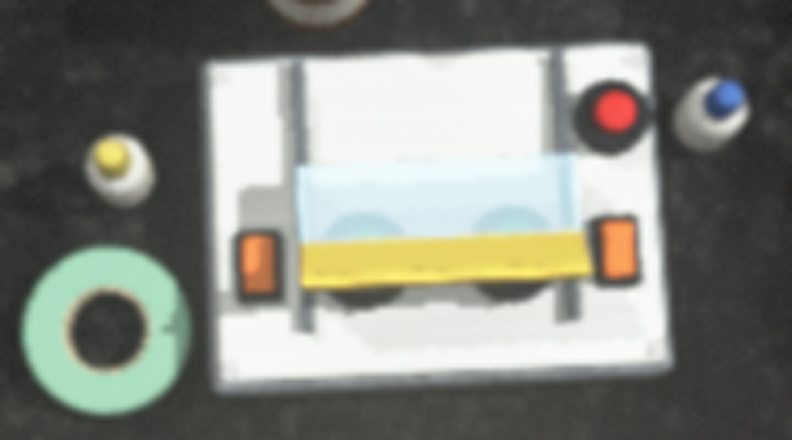

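The crop shows the deck corners at crop (207,65), (648,45), (668,362) and (216,383). The guard's lip front-top edge runs from (303,288) to (592,273), covering the buttons.

```bash
python3 - <<'E'
from fit import *
pt=arm.camera_params('top');ps=arm.camera_params('scene')
c=lambda x,y:((x+.5)/4.4-.5+205,(y+.5)/4.4-.5+185)
UV=np.array([c(207,65),c(648,45),c(668,362),c(216,383),(345,241.4),c(257,263),(344.6,209.8)])
P=[(70,95,45),(70,-95,45),(-70,-95,45),(-70,95,45),(-20,-73,56),(-20,73,56),(35,-74.5,66)]
US=np.array([(348.1,215.8),(299.8,253.1),(317.2,202.7)])
def f(b,w=0): return np.r_[(proj(pt,box2w(b,P))-UV).ravel(), w*(proj(ps,box2w(b,P[4:]))-US).ravel()]
for w in(0,1):
    r=least_squares(f,[.45,-.05,0],args=(w,),loss='soft_l1');b=r.x;print(w,b,np.round(f(b,1).reshape(-1,2),1).tolist())
np.save('box.npy',b)
# lip front-face top edge ends at z=95
for x,y in((303,272),(303,288),(592,273),(590,258)):
  for z in(95,75):
    w=ray(pt,c(x,y),z/1000)-[b[0],b[1],0];C,S=np.cos(b[2]),np.sin(b[2]);print((x,y),z,np.round([1000*(C*w[0]+S*w[1]),1000*(-S*w[0]+C*w[1])],1))
for n,u,z in(('yd',c(112,157),67),('bd',c(726,97),67),('tape',c(106,330),18),('amber',(277,163),132)): print(n,ray(pt,u,z/1000))
print(box2w(b,[(-20,30,69),(-20,-30,69),(-45,0,87),(5,0,87)]))
E
```

```bash
cat > go.py <<'E'
import sys;from fit import *
from scipy.spatial.transform import Rotation as Ro
# usage: go.py x y z (box mm) -> shift in tool axes
b=np.load('box.npy');s=arm.get_state()
R=Ro.from_euler('xyz',s['ee_rot']).as_matrix()
w=box2w(b,[[float(v) for v in sys.argv[1:4]]])[0]
d=w-s['eef_pos'];print('t',s['t'],'target',w,'shift',np.round(R.T@d,4),'turn',round(s['ee_rot'][2]-b[2],4))
c,k=np.cos(b[2]),np.sin(b[2]);e=s['eef_pos']-[b[0],b[1],0]
print('tcp in box mm',np.round(1000*np.array([c*e[0]+k*e[1],-k*e[0]+c*e[1],e[2]]),1),'F',np.round(s['force'],1),'w',round(s['width'],4),'q',np.round(s['q'],2))
E
python3 go.py -90 0 220
```

```text
t 0.1 target [ 0.41230475 -0.08411493  0.22      ] shift [0.416  0.611  0.0067] turn -0.3733
tcp in box mm [-254.5  720.7  225.7] F [-0.3 -0.1 -0.4] w 0.0875 q [ 1.51  0.36  0.01 -0.   -1.22 -0.29]
```

Careful with the scale: turns go in shares of 45 degrees. That gives: -0.373 rad / 0.7854 = -0.4749.

tcp_steps:
  moves:
    - [[0.042, 0.234, 0.268, -0.03, -0.1273], [0.042, 0.234, 0.268, -0.03, -0.2546], [0.042, 0.234, 0.268, -0.03, -0.382], [0.042, 0.234, 0.268, -0.03, -0.4749], [0.042, 0.234, 0.268, -0.03, -0.4749], [0.042, 0.234, 0.268, -0.03, -0.4749], [0.042, 0.234, 0.268, -0.03, -0.4749], [0.042, 0.234, 0.268, -0.03, -0.4749], [0.042, 0.234, 0.268, -0.03, -0.4749], [0.042, 0.416, 0.611, 0.007, -0.4749], [0.042, 0.416, 0.611, 0.007, -0.4749], [0.042, 0.416, 0.611, 0.007, -0.4749], [0.042, 0.416, 0.611, 0.007, -0.4749], [0.042, 0.416, 0.611, 0.007, -0.4749], [0.042, 0.416, 0.611, 0.007, -0.4749], [0.042, 0.416, 0.611, 0.007, -0.4749], [0.042, 0.416, 0.611, 0.007, -0.4749], [0.042, 0.416, 0.611, 0.007, -0.4749], [0.042, 0.416, 0.611, 0.007, -0.4749], [0.042, 0.416, 0.611, 0.007, -0.4749]]
  grip_n: 20

```text
t: 1.77
eef_pos: [0.4118, -0.0867, 0.2187]
ee_rot: [3.141, 0.002, 0.016]
force: [-0.3, 1.1, 0.3]
width: 0.042
gripper_force: 0.0
```

```bash
python3 go.py -80 0 84
python3 - <<'E'
from fit import *
s=arm.get_state()
cv2.imwrite('pics/wrist1.png',arm.grab_frame('wrist')[:,:,::-1])
from scipy.spatial.transform import Rotation as Ro
p=arm.camera_params('wrist');T=np.eye(4);T[:3,:3]=Ro.from_euler('xyz',s['ee_rot']).as_matrix();T[:3,3]=s['eef_pos'];p['T']=T@p['hand_eye']
b=np.load('box.npy')
print(np.round(proj(p,box2w(b,[(-20,73,56),(-20,-73,56),(35,-74.5,66),(-20,30,69),(-20,-30,69),(-45,0,87)])),1))
E
```

```text
t 1.7667 target [ 0.42230266 -0.08391026  0.084     ] shift [ 0.0108 -0.0027  0.1347] turn -0.0048
tcp in box mm [-90.5  -2.6 218.7] F [-0.3  1.1  0.3] w 0.042 q [ 0.27 -0.07 -0.52 -0.   -1.12  1.32]
[[208.4 133. ]
 [346.2 132.3]
 [352.4  74.7]
 [247.5 132.5]
 [306.7 132.2]
 [277.  158.5]]
```

View pics/wrist1.png

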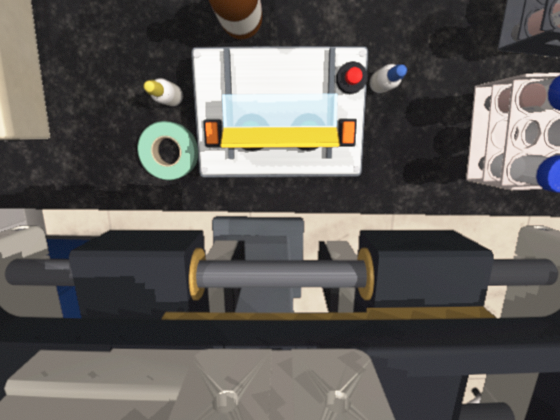

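The wrist picture shows the flags at (212,132) and (348,132) and the stop at (353,76), within ~3 px of prediction. The guard still covers both buttons. I'll refine the fit now the arm is still.

```bash
cat > wfit.py <<'E'
from fit import *
from scipy.spatial.transform import Rotation as Ro
def wcam():
    s=arm.get_state();im=arm.grab_frame('wrist')
    p=arm.camera_params('wrist');T=np.eye(4);T[:3,:3]=Ro.from_euler('xyz',s['ee_rot']).as_matrix();T[:3,3]=s['eef_pos'];p['T']=T@p['hand_eye'];return im,p,s
E
python3 - <<'E'
from wfit import *
im,p,s=wcam();print(s['t'],s['eef_pos'],s['ee_rot'],np.abs(s['qd']).max())
roi=(180,50,380,190)
for n,lo,hi in(('o',(5,150,120),(17,255,255)),('r',(0,150,90),(4,255,255)),('y',(19,120,100),(32,255,255))):print(n,[(tuple(map(float,c)),a,bb) for c,a,bb in blobs(im,lo,hi,roi)])
b=np.load('box.npy')
print(np.round(proj(p,box2w(b,[(-20,73,56),(-20,-73,56),(35,-74.5,66)])),1))
E
```

```text
1.8167 [ 0.41195413 -0.08537665  0.21898425] [3.14139592e+00 1.38701365e-03 1.60686697e-02] 0.05471227960684218
o [((349.3, 132.1), 272, (343, 121, 13, 23)), ((212.4, 132.6), 252, (206, 122, 13, 22))]
r [((354.9, 75.7), 242, (347, 67, 17, 18))]
y [((280.7, 137.5), 2315, (222, 128, 119, 20))]
[[209.8 133.2]
 [347.4 132.6]
 [353.7  75. ]]
```

tcp_steps:
  moves:
    - [[0.042, 0.01, 0.001, 0.04, 0], [0.042, 0.01, 0.001, 0.08, 0], [0.042, 0.01, 0.001, 0.115, 0], [0.042, 0.01, 0.001, 0.135, 0], [0.042, 0.01, 0.001, 0.135, 0], [0.042, 0.01, 0.001, 0.135, 0]]

```text
t: 2.37
eef_pos: [0.4223, -0.0837, 0.0844]
ee_rot: [3.141, 0.002, 0.022]
force: [-0.0, -0.6, 0.3]
width: 0.0419
gripper_force: 0.0
```

```bash
python3 go.py -4.5 -1 84
```

```text
t 2.3667 target [ 0.49780731 -0.08336472  0.084     ] shift [0.0755 0.0013 0.0003] turn 0.0018
tcp in box mm [-80.    0.2  84.4] F [-0.  -0.6  0.3] w 0.0419 q [ 0.27  0.11 -0.7   0.   -0.77  1.33]
```

tcp_steps:
  moves:
    - [[0.042, 0.012, 0.001, 0, 0], [0.042, 0.022, 0.001, 0, 0], [0.042, 0.028, 0.001, 0, 0], [0.042, 0.032, 0.001, 0, 0], [0.042, 0.036, 0.001, 0, 0], [0.042, 0.04, 0.001, 0, 0], [0.042, 0.044, 0.001, 0, 0], [0.042, 0.048, 0.001, 0, 0], [0.042, 0.052, 0.001, 0, 0], [0.042, 0.056, 0.001, 0, 0], [0.042, 0.06, 0.001, 0, 0], [0.042, 0.064, 0.001, 0, 0], [0.042, 0.067, 0.001, 0, 0], [0.042, 0.068, 0.001, 0, 0]]

```text
t: 3.53
eef_pos: [0.491, -0.0842, 0.0845]
ee_rot: [3.141, 0.0, 0.02]
force: [0.3, -1.1, 1.6]
width: 0.0422
gripper_force: 0.5
```

```bash
python3 go.py -4.5 -1 84
python3 - <<'E'
from fit import *
cv2.imwrite('pics/top2.png',cv2.resize(arm.grab_frame('top')[170:290,205:385],None,fx=4,fy=4,interpolation=cv2.INTER_CUBIC)[:,:,::-1])
E
```

```text
t 3.5333 target [ 0.49780731 -0.08336472  0.084     ] shift [ 0.0068 -0.0006  0.0005] turn -0.0003
tcp in box mm [-11.3  -1.6  84.5] F [ 0.3 -1.1  1.6] w 0.0422 q [ 0.23  0.21 -0.56  0.   -0.8   1.37]
```

View pics/top2.png

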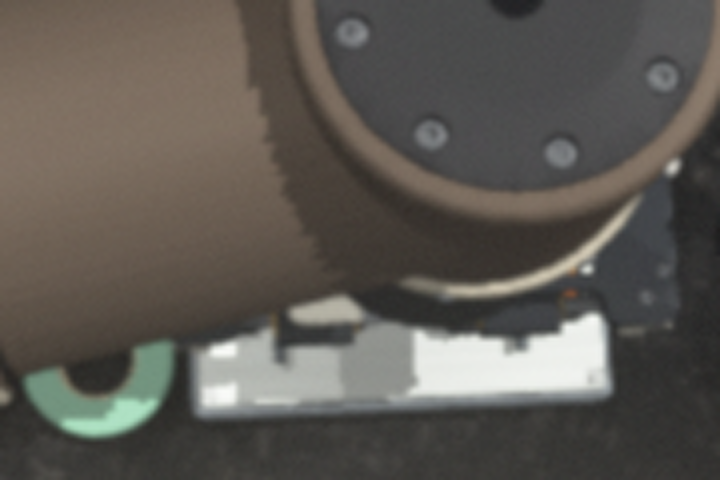

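The arm hides the guard in this view, and the box front edge hasn't moved. I'll continue slowly on force.

tcp_steps:
  moves:
    - [[0.042, 0.0015, 0, 0, 0], [0.042, 0.003, 0, 0, 0], [0.042, 0.0045, 0, 0, 0], [0.042, 0.005, 0, 0, 0]]

```text
t: 3.92
eef_pos: [0.4956, -0.084, 0.0845]
ee_rot: [3.142, 0.0, 0.02]
force: [-2.2, -0.2, -0.1]
width: 0.0419
gripper_force: 0.5
```

```bash
python3 go.py -4.5 -1 84
```

```text
t 3.9167 target [ 0.49780731 -0.08336472  0.084     ] shift [ 0.0022 -0.0006  0.0005] turn -0.0002
tcp in box mm [-6.7 -1.6 84.5] F [-2.2 -0.2 -0.1] w 0.0419 q [ 0.22  0.22 -0.55 -0.   -0.8   1.37]
```

tcp_steps:
  moves:
    - [[0.042, 0.001, 0, 0, 0], [0.042, 0.002, 0, 0, 0], [0.042, 0.002, 0, 0, 0]]

```text
t: 4.17
eef_pos: [0.4975, -0.084, 0.0845]
ee_rot: [-3.142, 0.0, 0.02]
force: [-1.9, 0.1, -0.5]
width: 0.0419
gripper_force: 0.7
```

tcp_steps:
  moves:
    - [[0.042, 0.0008, 0, 0, 0], [0.042, 0.0015, 0, 0, 0], [0.042, 0.0015, 0, 0, 0]]

```text
t: 4.42
eef_pos: [0.4976, -0.084, 0.0843]
ee_rot: [3.142, 0.003, 0.02]
force: [-6.3, 1.4, 3.5]
width: 0.0424
gripper_force: 3.0
```

```bash
python3 go.py -4.5 -1 84
```

```text
t 4.4167 target [ 0.49780731 -0.08336472  0.084     ] shift [ 0.0002 -0.0007  0.0003] turn -0.0005
tcp in box mm [-4.7 -1.7 84.3] F [-6.3  1.4  3.5] w 0.0424 q [ 0.22  0.23 -0.54 -0.   -0.8   1.37]
```

Force jumped to 6 N at the predicted end position. I'll back off and look.

tcp_steps:
  moves:
    - [[0.042, -0.02, 0, 0, 0], [0.042, -0.045, 0, -0.02, 0], [0.042, -0.07, 0, -0.05, 0], [0.042, -0.08, 0, -0.08, 0], [0.042, -0.08, 0, -0.09, 0], [0.042, -0.08, 0, -0.09, 0], [0.042, -0.08, 0, -0.09, 0], [0.042, -0.08, 0, -0.09, 0]]

```text
t: 5.08
eef_pos: [0.419, -0.0855, 0.174]
ee_rot: [-3.141, 0.0, 0.02]
force: [0.4, -0.2, -0.4]
width: 0.0418
gripper_force: 0.0
```

```bash
python3 go.py -20 0 90; python3 - <<'E'
from wfit import *
im,p,s=wcam();print(s['eef_pos'],np.abs(s['qd']).max())
cv2.imwrite('pics/wrist3.png',im[:,:,::-1])
for n,lo,hi in(('o',(5,150,120),(17,255,255)),('r',(0,150,90),(4,255,255)),('g',(40,100,40),(85,255,255)),('y',(19,120,100),(32,255,255))):print(n,[(tuple(map(float,c)),a,bb) for c,a,bb in blobs(im,lo,hi,(180,30,400,220),40)])
b=np.load('box.npy')
print(np.round(proj(p,box2w(b,[(-20,73,56),(-20,-73,56),(35,-74.5,66),(-20,30,69),(-20,-30,69),(5,0,87)])),1))
t=arm.grab_frame('top');cv2.imwrite('pics/top3.png',t[:,:,::-1])
for n,lo,hi in(('o',(5,150,120),(17,255,255)),('r',(0,150,90),(4,255,255)),('g',(40,100,40),(85,255,255)),('y',(19,120,100),(32,255,255))):print(n,[(tuple(map(float,c)),a,bb) for c,a,bb in blobs(t,lo,hi,(200,150,400,285))])
E
```

```text
t 5.0833 target [ 0.48229009 -0.08268218  0.09      ] shift [ 0.0633 -0.0016  0.084 ] turn -0.0005
tcp in box mm [-83.3  -1.5 174. ] F [ 0.4 -0.2 -0.4] w 0.0418 q [ 0.26 -0.02 -0.58 -0.   -1.01  1.33]
[ 0.41900216 -0.08552199  0.17400725] 0.018889951566608647
o [((202.3, 139.7), 371, (195, 127, 16, 26)), ((359.9, 139.6), 358, (353, 127, 15, 26))]
r [((367.3, 74.5), 322, (358, 65, 20, 20))]
g [((247.4, 139.7), 620, (234, 126, 28, 28)), ((314.6, 139.7), 613, (301, 126, 28, 28))]
y [((281.0, 97.0), 3231, (209, 86, 144, 23))]
[[198.7 140.4]
 [357.8 140.3]
 [366.3  73.6]
 [243.7 140.3]
 [312.4 140.3]
 [277.7 108.2]]
o [((283.4, 165.2), 15, (283, 161, 2, 9))]
r [((276.3, 164.0), 190, (270, 156, 14, 17))]
g []
y []
```

View pics/wrist3.png

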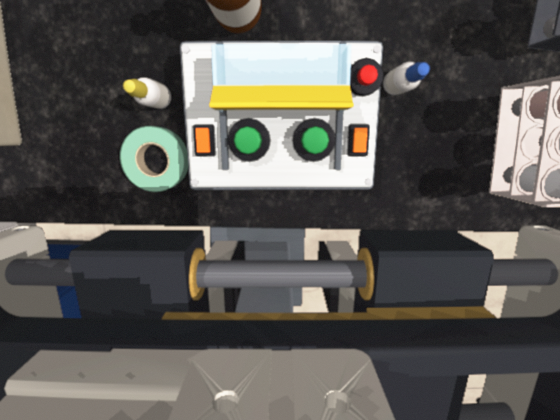

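Guard fully back (lip base at row ~109, as predicted for fully open) and both green buttons uncovered at (247,140) and (315,140). The box hasn't moved. Next I'll go above the buttons.

tcp_steps:
  moves:
    - [[0.042, 0.03, 0, 0, 0], [0.042, 0.055, 0, 0.02, 0], [0.042, 0.0635, 0, 0.05, 0], [0.042, 0.0635, 0, 0.08, 0], [0.042, 0.0635, 0, 0.095, 0], [0.042, 0.0635, 0, 0.1, 0], [0.042, 0.0635, 0, 0.1, 0], [0.042, 0.0635, 0, 0.1, 0]]

```text
t: 5.85
eef_pos: [0.4828, -0.0844, 0.0746]
ee_rot: [3.141, 0.001, 0.02]
force: [1.1, 0.3, 1.1]
width: 0.0422
gripper_force: 0.0
```

```bash
python3 go.py -20 -1.5 61
python3 - <<'E'
from fit import *
cv2.imwrite('pics/scene4.png',cv2.resize(arm.grab_frame('scene')[170:300,230:400],None,fx=4.4,fy=4.4,interpolation=cv2.INTER_CUBIC)[:,:,::-1])
E
```

```text
t 5.85 target [ 0.48232079 -0.08418187  0.061     ] shift [-0.0005 -0.0002  0.0136] turn 0.0
tcp in box mm [-19.5  -1.7  74.6] F [1.1 0.3 1.1] w 0.0422 q [ 0.23  0.22 -0.59  0.   -0.77  1.36]
```

View pics/scene4.png

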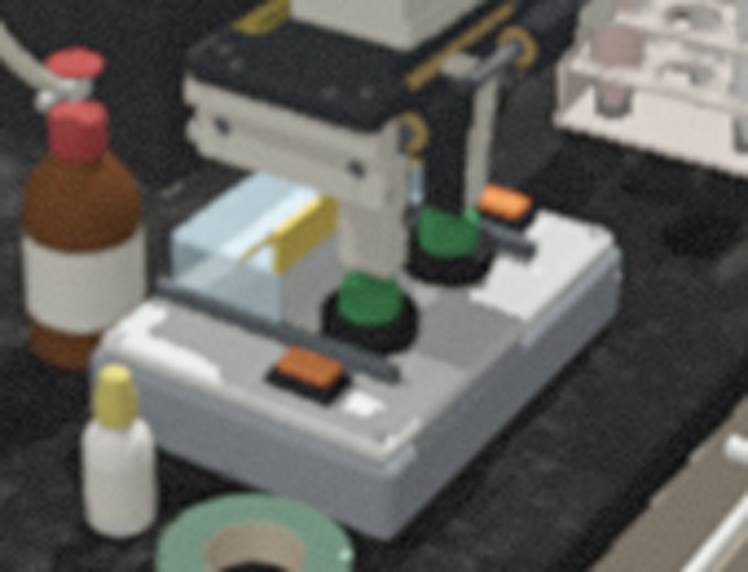

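Both fingertips sit over their buttons, at crop (370,270) and (450,205). Pressing now.

tcp_steps:
  moves:
    - [[0.042, 0, 0, 0.003, 0], [0.042, 0, 0, 0.006, 0], [0.042, 0, 0, 0.009, 0], [0.042, 0, 0, 0.012, 0], [0.042, 0, 0, 0.014, 0], [0.042, 0, 0, 0.015, 0], [0.042, 0, 0, 0.015, 0]]

```text
t: 6.48
eef_pos: [0.4835, -0.0841, 0.0611]
ee_rot: [3.142, -0.002, 0.021]
force: [-4.4, 2.0, 14.7]
width: 0.0419
gripper_force: 7.6
```

```bash
python3 go.py -20 -1.5 61
```

```text
t 6.4833 target [ 0.48232079 -0.08418187  0.061     ] shift [-0.0011  0.      0.0001] turn 0.0005
tcp in box mm [-18.9  -1.5  61.1] F [-4.4  2.  14.7] w 0.0419 q [ 0.23  0.24 -0.6   0.   -0.73  1.36]
```

tcp_steps:
  moves:
    - [[0.042, -0.0005, 0, 0.001, 0], [0.042, -0.001, 0, 0.0015, 0], [0.042, -0.001, 0, 0.0015, 0]]

```text
t: 6.73
eef_pos: [0.4835, -0.0841, 0.061]
ee_rot: [3.141, -0.005, 0.022]
force: [-6.2, 3.6, 27.3]
width: 0.0423
gripper_force: 13.7
```

```bash
python3 - <<'E'
from fit import *
t=arm.grab_frame('scene');cv2.imwrite('pics/scene5.png',cv2.resize(t[170:300,230:400],None,fx=4.4,fy=4.4,interpolation=cv2.INTER_CUBIC)[:,:,::-1])
b=np.load('box.npy');print(proj(arm.camera_params('scene'),box2w(b,[(-20,73,56),(-20,73,64),(-20,-73,56),(-20,-73,64)])))
print(blobs(t,(5,150,120),(17,255,255),(230,180,390,330)))
E
```

```text
[[299.61301821 252.28862114]
 [299.64766566 248.24155601]
 [343.12184041 214.88772573]
 [343.33491525 211.12562643]]
[((np.float64(344.6), np.float64(213.7)), 77, (341, 209, 9, 11)), ((np.float64(299.8), np.float64(250.9)), 108, (294, 246, 13, 11))]
```

View pics/scene5.png

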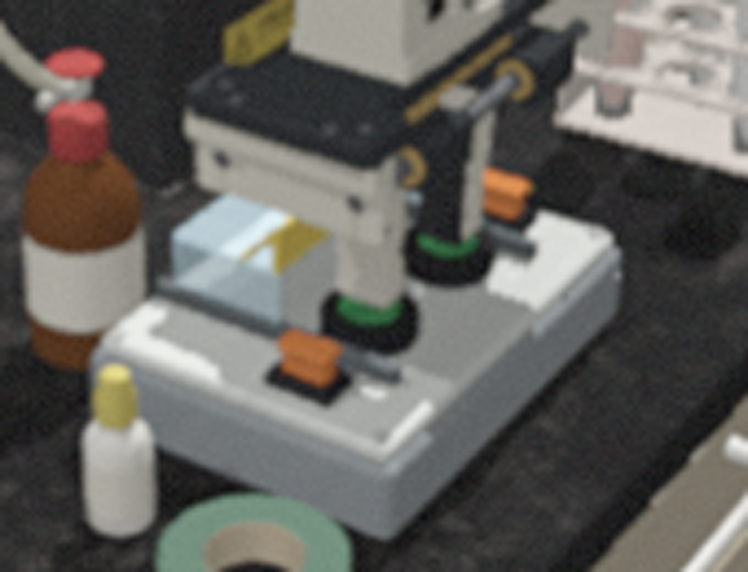

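Both flags are raised, at crop (308,355) and (507,190). At 27 N with z no longer moving, both buttons are at the bottom. Holding.

tcp_steps:
  moves:
    - [[0.042, 0, 0, 0, 0], [0.042, 0, 0, 0, 0], [0.042, 0, 0, 0, 0], [0.042, 0, 0, 0, 0], [0.042, 0, 0, 0, 0], [0.042, 0, 0, 0, 0], [0.042, 0, 0, 0, 0], [0.042, 0, 0, 0, 0], [0.042, 0, 0, 0, 0], [0.042, 0, 0, 0, 0], [0.042, 0, 0, 0, 0], [0.042, 0, 0, 0, 0], [0.042, 0, 0, 0, 0], [0.042, 0, 0, 0, 0], [0.042, 0, 0, 0, 0], [0.042, 0, 0, 0, 0], [0.042, 0, 0, 0, 0], [0.042, 0, 0, 0, 0], [0.042, 0, 0, 0, 0], [0.042, 0, 0, 0, 0]]

```text
t: 8.45
eef_pos: [0.4835, -0.0841, 0.061]
ee_rot: [3.141, -0.005, 0.022]
force: [-6.6, 3.1, 27.4]
width: 0.0418
gripper_force: 13.7
```

tcp_steps:
  moves:
    - [[0.042, 0, 0, 0, 0], [0.042, 0, 0, 0, 0], [0.042, 0, 0, 0, 0], [0.042, 0, 0, 0, 0], [0.042, 0, 0, 0, 0], [0.042, 0, 0, 0, 0], [0.042, 0, 0, 0, 0], [0.042, 0, 0, 0, 0], [0.042, 0, 0, 0, 0], [0.042, 0, 0, 0, 0], [0.042, 0, 0, 0, 0], [0.042, 0, 0, 0, 0], [0.042, 0, 0, 0, 0], [0.042, 0, 0, 0, 0], [0.042, 0, 0, 0, 0], [0.042, 0, 0, 0, 0], [0.042, 0, 0, 0, 0], [0.042, 0, 0, 0, 0], [0.042, 0, 0, 0, 0], [0.042, 0, 0, 0, 0]]

```text
t: 10.12
eef_pos: [0.4835, -0.0841, 0.061]
ee_rot: [3.141, -0.005, 0.022]
force: [-6.8, 3.4, 27.7]
width: 0.042
gripper_force: 13.7
```

tcp_steps:
  moves:
    - [[0.042, 0, 0, 0, 0], [0.042, 0, 0, 0, 0], [0.042, 0, 0, 0, 0], [0.042, 0, 0, 0, 0], [0.042, 0, 0, 0, 0]]

```text
t: 10.53
eef_pos: [0.4835, -0.0841, 0.061]
ee_rot: [3.142, -0.005, 0.022]
force: [-6.9, 2.7, 27.4]
width: 0.042
gripper_force: 13.7
```

```bash
python3 - <<'E'
from fit import *
print(blobs(arm.grab_frame('scene'),(5,150,120),(17,255,255),(230,180,390,330)))
E
```

```text
[((np.float64(344.6), np.float64(213.7)), 77, (341, 209, 10, 11)), ((np.float64(299.8), np.float64(250.8)), 108, (294, 246, 13, 11))]
```

Held for about 4 s with both flags up. Releasing straight up, then backing away.

tcp_steps:
  moves:
    - [[0.042, 0, 0, -0.004, 0], [0.042, 0, 0, -0.01, 0], [0.042, 0, 0, -0.02, 0], [0.042, 0, 0, -0.05, 0], [0.042, -0.03, 0, -0.08, 0], [0.042, -0.065, 0, -0.1, 0], [0.042, -0.065, 0, -0.115, 0], [0.042, -0.065, 0, -0.115, 0], [0.042, -0.065, 0, -0.115, 0], [0.042, -0.065, 0, -0.115, 0], [0.042, -0.065, 0, -0.115, 0]]

```text
t: 11.5
eef_pos: [0.4162, -0.0857, 0.1722]
ee_rot: [3.141, 0.002, 0.02]
force: [-1.2, -0.4, -1.0]
width: 0.0417
gripper_force: 0.0
```

```bash
python3 - <<'E'
from wfit import *
im,p,s=wcam();b=np.load('box.npy');cv2.imwrite('pics/wrist6.png',im[:,:,::-1])
for n,lo,hi in(('o',(5,150,120),(17,255,255)),('r',(0,150,90),(4,255,255)),('g',(40,100,40),(85,255,255)),('y',(19,120,100),(32,255,255))):print(n,[(tuple(map(float,c)),a) for c,a,bb in blobs(im,lo,hi,(180,30,400,220),40)])
print(np.round(proj(p,box2w(b,[(-20,73,56),(-20,-73,56),(35,-74.5,66),(-20,30,69),(-20,-30,69),(5,0,87)])),1))
print('scene',blobs(arm.grab_frame('scene'),(5,150,120),(17,255,255),(230,180,390,330)))
E
```

```text
o [((201.4, 136.5), 378), ((360.4, 136.6), 359)]
r [((368.0, 70.4), 329)]
g [((246.9, 136.5), 635), ((314.8, 136.3), 626)]
y [((280.8, 93.0), 3276)]
[[197.7 137. ]
 [358.4 136.9]
 [367.1  69.3]
 [243.1 136.8]
 [312.6 136.8]
 [277.5 104. ]]
scene [((np.float64(343.9), np.float64(215.5)), 62, (338, 212, 13, 8)), ((np.float64(299.9), np.float64(253.2)), 60, (294, 249, 13, 9))]
```

View pics/wrist6.png

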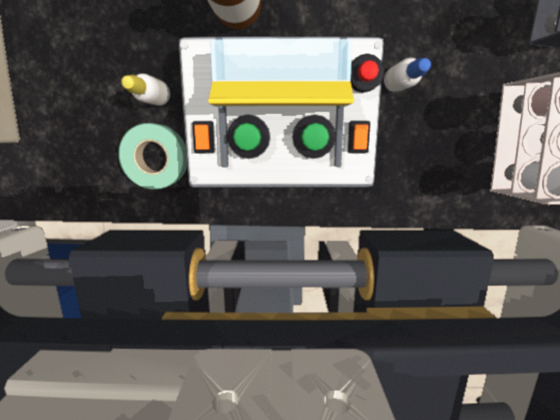

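Buttons are up at (247,136) and (315,136), the flags are down, the guard is open, and nothing has shifted. The arm is clear, so I'm handing in.

```bash
python3 -c "
from station import arm
print(arm.job_done())"
```

```text
the job is handed in; nothing more can be done
None
```

The vacuum line reset is done and handed in: guard pushed fully back and left open, both green buttons held fully down together for about 4 s with both flags raised, then released. At the last look the box and its neighbours were in place and the arm was clear, at 11.5 s on the clock.

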